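Push an actuator's gearbox and housing home against the bench stop

ROBOT

A 6-joint arm with a two-finger parallel gripper is mounted at the origin on the work surface. World frame = base frame: x ahead of the robot, y to its left, z up, the work surface at z = 0. Lengths are in mm, angles in rad, forces in N, time in s.
With the tool pointing down it reaches from about 275 to 850 mm from the base axis. Payload 5.2 kg.
Tool frame: the origin (TCP) lies at the very end of the fingers, on their centre line; the grasp point (between the pads) lies 19 mm behind it (tcp_to_grasp is the distance from the TCP to the grasp point, in mm); z points along the fingers, x is the direction in which the jaws open and shut, and the axes are right-handed (so a half turn about z gives the same grasp; the last joint's range is limited). The gripper opens to 85 mm and grips with 20 to 120 N. Pads are 22 mm wide; open, the fingers measure 114 mm over their backs; the gripper's body (76 mm by 85 mm) begins 54 mm behind the grasp point. The pads swing forward as they close: fully open they stand 13 mm farther back than shut.
Start: joints at [-0.203, 0.259, 1.535, -0, 1.348, -0.203], TCP at [550.005, 0.023, 231.31] pointing down, gripper open.
Joint ranges: [-3.14, 3.14], [-0.91, 2.08], [0.19, 2.58], [-1.22, 4.36], [0.22, 2.71], [-3.12, 3.12]. Speed limits (rad/s): [2.57, 2.57, 3.14, 3.14, 3.14, 3.14].

INTERFACE

Orientations are given as a 3x3 rotation matrix whose columns are the frame's x, y, z axes.
In Python, from bench import * gives the robot as it stands.
- The arm moves only by the tool play_rows, never from a script. Its argument "commands" is a list of rows, each a list of 3 entries, a list of its own where there are three numbers: the turn, a rotation vector about the tool's x, y, z in rad, then the shift along the tool's x, y, z in m, then the finger opening in m, from 0 to 0.0854. In form: [[[rx, ry, rz], [x, y, z], claw], ...]. A call has exactly 5 rows; each row is the pose to reach, as a shift and turn from the pose commanded when the call began, along the tool's axes at that moment; what a row does not reach only later rows make up. A row lasts 1/12 s, in which the tool goes at most 41.7 mm and 7.16 degrees, less where a joint would pass 70% of its speed; a pose out of reach is approached as far as the arm can. A call with a gripper value outside its range is refused whole. The fingers move at their own pace and stop on an object; "squeeze" is the grip in N (left out, the last holds). Time passes only in rows, so rows that repeat a pose let the fingers close, or fill a call up. It gives the time, the measured TCP pose, the force and the opening at its end, in the units of the state.
- state(): the state, without advancing time (a new reading comes with each control period).
- snapshot(name): name is "scene" or "side" or "wrist"; returns the picture (480x640x3 uint8, red, green, blue); there is no depth.
- camera_params(name): a dict with "mtx" (3x3 intrinsics, pixels), "eye" and "orientation" of the camera in the world. Camera axes: x right, y down, z forward; pixel columns grow to the right and rows downward; lengths in mm; the calibration is good to about 2 mm. A picture is of the moment at which its call begins: read the wrist's pose just before it. camera_params takes no time and is no camera call; for the wrist camera it gives the pose at the moment of the call.
- sign_off(): hands the job in, once; it reports no verdict.
The state is a dict: "time_s": time; "qpos": joint angles; "joint_vel": joint speeds; "effort": joint torques, N m; "tool_pos": TCP position; "orientation": TCP orientation; "force": force on the tool from outside, world axes, zero at the start; "wrist_torque": the same for the moment, N m; "grip_width": finger opening in mm.
Only numpy, scipy, OpenCV 4.12 (cv2) and the standard library are available. Lean on these libraries where they do the work, as an engineer would, in place of code of your own. Each camera call takes 0.05 s, during which the arm holds its last target.

TASK

Push the flat pale gearbox along the bench until it sits fully home in the corner of the steel stop, one long side flush against the rail and one end against the end block. Then push the round blue housing standing alone on the bench up against the rail as well, touching the free end of the gearbox, so that the two stand in a tight row. Only push with the fingers, never lift or tip either part, leave the other things where they are, and finish clear of everything.

Things in the scene. Friction and masses are not known exactly. Their poses are not given: they have to be found in the camera images.
- stop: L-shaped steel stop fixed to the bench, 20 mm high. Origin at bench level on its rail's working face. +x runs along the rail, away from the robot, to the end block; +y points through the rail, away from the parts (push towards +y). Working faces: rail y = 0, from x = -210 to +120 mm; end block x = +120 mm, from y = 0 to -70 mm. Rail 6 mm thick, with a low foot behind to y = 40 mm.
- gearbox: loose pale off-white box, 130 long (its x) x 80 wide (y) x 55 mm high, 0.5 to 1 kg; low steel disc and black cap on top, 65 mm high in all. Origin at centre of underside. It starts with its +x within 20 degrees of the stop's +x, and that end goes to the end block: home is x = +55, y = -40 mm in the stop's frame. Slides with moderate friction.
- housing: loose round blue upright cylinder, 90 mm diameter, 62 high, with a 44 mm boss on top (73 mm in all), 0.4 to 0.8 kg. Origin at centre of underside. Starts alone on the stop's -y side, beyond the gearbox; the bigger blue units grouped on a board at the bench's edge are not meant. With the gearbox home, its place is x = -55, y = -45 mm in the stop's frame.
- valve: bystander: steel ball valve, 68 mm long x 42 mm wide x 52 mm high, loose; origin at the centre of its underside
- tin: bystander: upright tin with a yellow band, 56 mm diameter, 70 mm high, loose; origin at the centre of its underside
- tape: bystander: white roll of tape lying flat, 72 mm diameter, 24 mm high, loose; origin at the centre of its underside
- fitting: bystander: small upright brass fitting, 28 mm diameter, 34 mm high, loose; origin at the centre of its underside
- hexkey: bystander: dark steel L-shaped hex key lying flat, 90 mm long along its x, short leg 28 mm to +y at its +x end, 7 mm thick, loose; origin at bench level in the middle of the long leg

How it is judged:
By the outcome, as a careful person would: the job done as asked, in the order asked, and still so for the second after the job is handed in, with the robot touching nothing.
It also fails if it takes over 72 s, if anything falls off the work surface, if the arm or the gripper's body presses on something with over 40 N, if the wrist force passes 120 N, or if a joint passes its speed limit or range.

## Working session

There is one attempt and no reset: what is moved stays moved. The work goes in short steps, Python scripts to look and compute and a tool call to move; the robot and the scene stay as the last step left them, time stands still between calls to the robot, and variables do not carry over. Pictures are saved under pics/ and viewed, and the job is handed in when it is done.

Besides the shell and the picture viewer there is one more tool, called after "Request:" by a JSON object that holds its "api" and its "payload", one argument or row to a line. play_rows: Moves the arm, as the interface text tells. Its arguments: {"type":"object","properties":{"commands":{"type":"array","items":{"type":"array"}},"squeeze":{"type":"number"}},"required":["commands"]}

```bash
mkdir -p pics; ls; python3 - <<'E'
from bench import *
import cv2
for n in ("scene","side","wrist"):
    p=camera_params(n); print(n,p)
    cv2.imwrite(f"pics/{n}0.png",snapshot(n)[:,:,::-1])
s=state();print(s)
E
```

```text
pics
scene {'mtx': array([[520.32876376,   0.        , 318.03301271],
       [  0.        , 520.32876376, 244.71338539],
       [  0.        ,   0.        ,   1.        ]]), 'eye': array([1194.01082503,  307.14419539,  849.35631541]), 'orientation': array([[-0.39353108,  0.72327431, -0.56745711],
       [ 0.91922179,  0.30096891, -0.25386811],
       [-0.01282934, -0.62152393, -0.78329012]])}
side {'mtx': array([[479.51179422,   0.        , 322.87020435],
       [  0.        , 479.51179422, 233.83777938],
       [  0.        ,   0.        ,   1.        ]]), 'eye': array([ 344.14433537, -494.83992793,  592.92312423]), 'orientation': array([[ 9.10001147e-01, -2.68254225e-01,  3.16129060e-01],
       [-4.14605730e-01, -5.88771561e-01,  6.93866080e-01],
       [-4.70785482e-06, -7.62487849e-01, -6.47002535e-01]])}
wrist {'mtx': array([[356.71112686,   0.        , 322.48172399],
       [  0.        , 356.71112686, 246.28396867],
       [  0.        ,   0.        ,   1.        ]]), 'eye': array([550.08984614,  66.44935336, 373.67602356]), 'orientation': array([[ 9.99999290e-01,  1.33492765
[... 267 characters left out ...]
0, -2.02791026e-01]), 'joint_vel': array([-1.97338223e-04, -2.86937171e-04, -3.47693449e-03,  1.01744765e-03,
       -1.90472510e-05,  6.32775082e-04]), 'effort': array([ 2.27439166e-03, -4.46383452e+01, -2.90821481e+01, -2.12644927e-04,
        8.17353168e-03,  2.13274996e-05]), 'tool_pos': array([5.49595998e+02, 1.15984326e-01, 2.30665937e+02]), 'orientation': array([[ 9.99999029e-01,  1.15868351e-05, -1.39369051e-03],
       [ 1.19804372e-05, -9.99999960e-01,  2.82409086e-04],
       [-1.39368718e-03, -2.82425509e-04, -9.99998989e-01]]), 'force': array([ 1.04113248,  0.60300002, -0.35617912]), 'wrist_torque': array([-0.02135519, -0.04443312,  0.03055778]), 'grip_width': 85.42402059198007}
```

View pics/scene0.png

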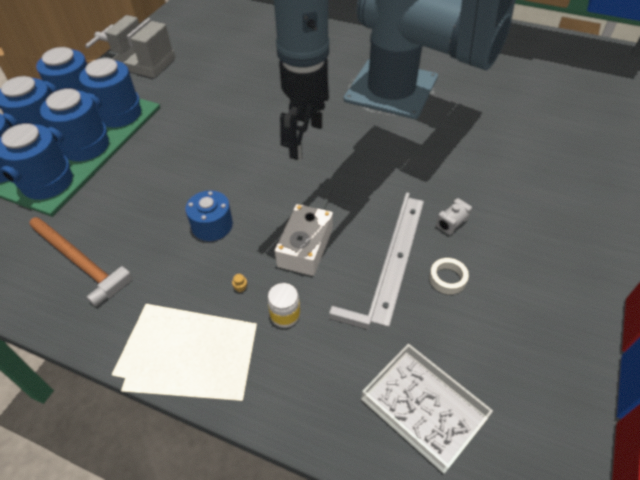

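View pics/side0.png

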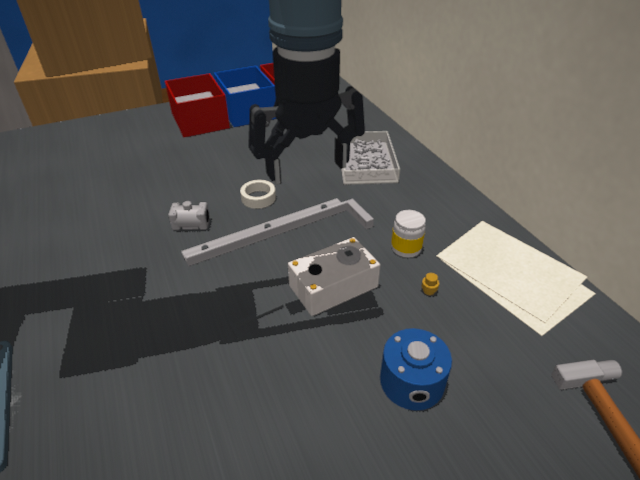

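View pics/wrist0.png

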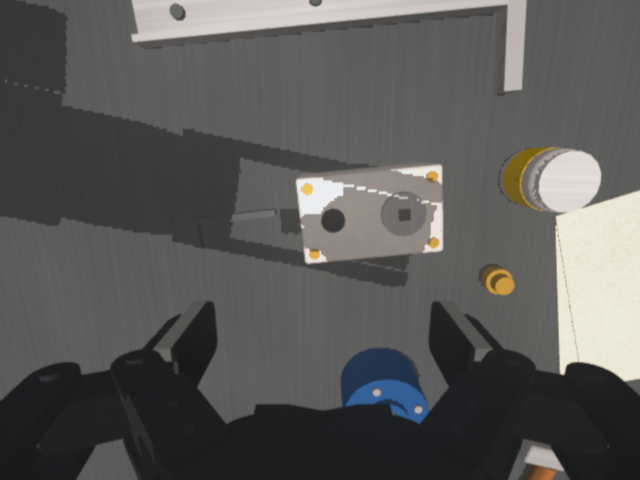

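The wrist view shows the rail along the top (working edge roughly (135,38) to (505,10)), with the end block at (515,90). The gearbox top has corners near (297,180), (441,165), (442,250) and (305,263). The hex key lies left of the gearbox at (190–275,213), the housing is at (380,390), the tin at (565,180) and the fitting at (498,282). Next I'll zoom in for accurate pixel positions.

```bash
cat > h.py <<'E'
import numpy as np,cv2,json
def cast(p,uv,z):
    d=p['orientation']@(np.linalg.inv(p['mtx'])@np.array([uv[0],uv[1],1.0]))
    return p['eye']+d*(z-p['eye'][2])/d[2]
def proj(p,X):
    c=p['orientation'].T@(np.array(X,float)-p['eye']); q=p['mtx']@c; return q[:2]/q[2]
E
python3 - <<'E'
from bench import *
from h import *
im=cv2.imread("pics/wrist0.png")
c=im[0:300,130:530]; c=np.clip(c.astype(float)*1.6,0,255).astype('uint8')
cv2.imwrite("pics/w0z.png",cv2.resize(c,(800,600),interpolation=cv2.INTER_NEAREST))
im=cv2.imread("pics/side0.png")
c=im[180:420,170:490]; c=np.clip(c.astype(float)*1.5,0,255).astype('uint8')
cv2.imwrite("pics/s0z.png",cv2.resize(c,(800,600),interpolation=cv2.INTER_NEAREST))
E
```

```text
(no output)
```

View pics/w0z.png

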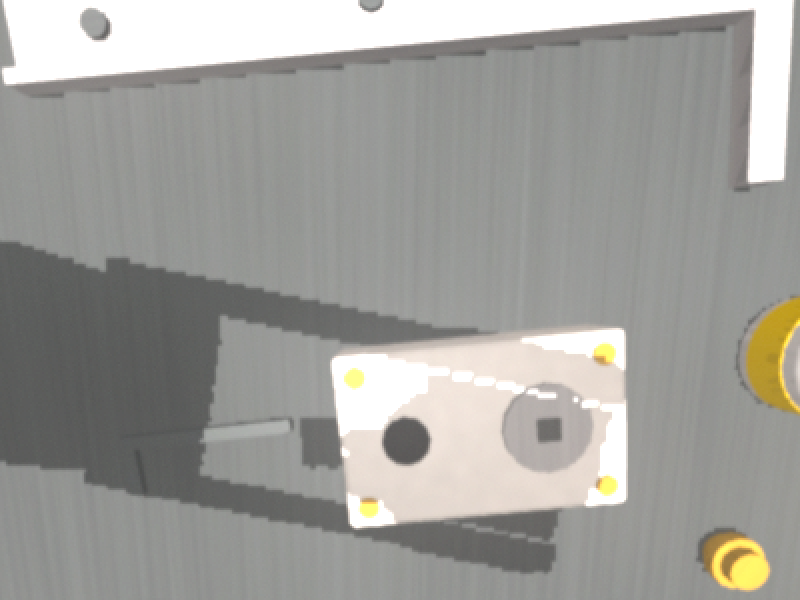

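View pics/s0z.png

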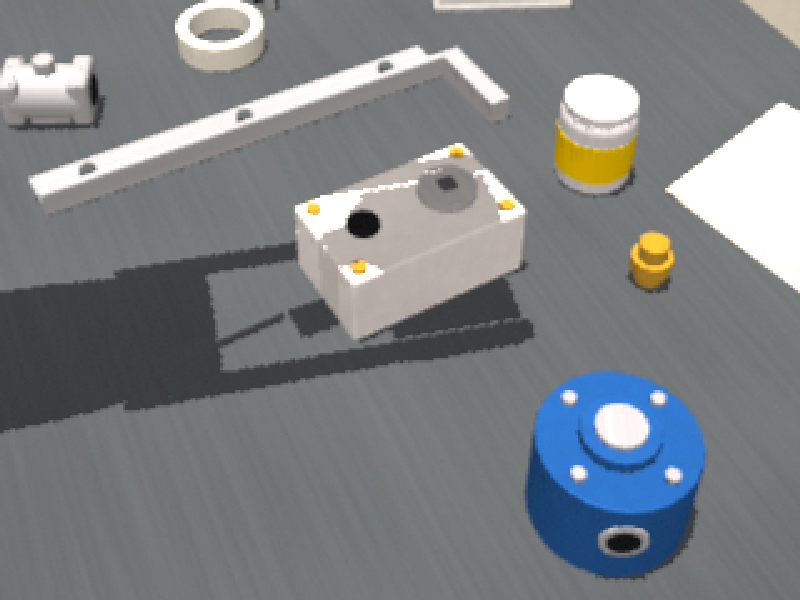

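```bash
python3 - <<'E'
from bench import *
from h import *
p=camera_params("wrist"); q=camera_params("side"); sc=camera_params("scene")
W=lambda x,y,z:cast(p,(130+x/2,y/2),z)
S=lambda x,y,z:cast(q,(170+x/2.5,180+y/2.5),z)
print("rail W top",W(5,82,20)[:2],W(752,12,20)[:2]," bot",W(33,96,0)[:2],W(735,26,0)[:2],"blk end",W(748,182,20)[:2],W(784,180,20)[:2])
print("rail S top",S(42,193,20)[:2],S(440,68,20)[:2],"bot",S(50,213,0)[:2],"blk",S(497,104,20)[:2],S(500,118,0)[:2])
for c in [(333,358),(624,329),(626,500),(352,527)]: print("gb W",W(*c,55)[:2])
for c in [(297,208),(462,146),(525,208),(352,276)]: print("gb S",S(*c,55)[:2])
print("hex",W(290,425,7)[:2],W(125,437,7)[:2],W(145,495,3)[:2])
print("tin W",W(740,358,20)[:2], "tin S",S(600,100,70)[:2],S(597,185,0)[:2])
print("fit S",S(655,243,34)[:2],W(746,570,34)[:2])
print("housing S boss",S(622,425,73)[:2])
E
python3 - <<'E'
import sys; sys.path.insert(0,'.')
from h import *
im=cv2.imread("pics/scene0.png")
c=im[170:350,170:490]; 
cv2.imwrite("pics/sc0z.png",cv2.resize(c,(800,450),interpolation=cv2.INTER_NEAREST))
E
```

```text
rail W top [380.96083834 158.84505838] [709.096489   185.91410484]  bot [383.77817123 158.14827201] [711.02123613 187.0266964 ] blk end [716.51773454 117.56724947] [732.91596989 118.41223926]
rail S top [381.68608026 160.72202381] [699.400298   174.66492608] bot [383.64650241 160.51030006] blk [718.58587084 116.09549148] [725.43831949 121.20387591]
gb W [526.93475076  40.73244002]
gb W [653.99558399  53.17758021]
gb W [661.7541727  -24.29552269]
gb W [534.33790423 -37.48436343]
gb S [526.41033371  38.1047686 ]
gb S [651.78444894  48.34447983]
gb S [660.62181069 -23.04413337]
gb S [535.08137654 -31.43738687]
hex [500.43188864   2.54292586] [414.05837987  -3.78607512] [420.30826256 -36.31404279]
tin W [723.28468886  37.88843672] tin S [753.46573857  36.88620697] [752.71133433  24.51816125]
fit S [733.67689637 -68.38825755] [733.40926943 -67.2815128 ]
housing S boss [ 614.94425226 -202.10191332]
```

View pics/sc0z.png

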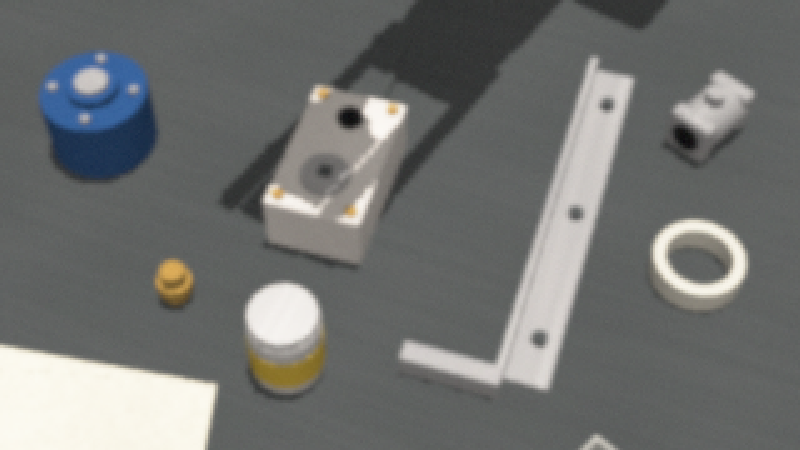

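Rail, gearbox and key all measure consistently: the rail is 330 mm at about 4.9° yaw, and the gearbox centre is about (594,8) at 5.6°. In the stop frame that puts the gearbox at (-11,-168) and the housing at about (-8,-379). Next I'll turn to the stop's yaw, move behind the gearbox's -y side and go down.

Request:
{"api": "play_rows", "payload": {
  "commands": [
    [[0, 0, -0.0855], [0.015, 0.026, 0.0], 0.0854],
    [[0, 0, -0.0855], [0.03, 0.052, 0.01], 0.0854],
    [[0, 0, -0.0855], [0.0407, 0.0817, 0.04], 0.0854],
    [[0, 0, -0.0855], [0.0407, 0.0817, 0.08], 0.0854],
    [[0, 0, -0.0855], [0.0407, 0.0817, 0.12], 0.0854]
  ]
}}

```text
time_s: 0.57
tool_pos: [591.9, -84.0, 110.5]
orientation: [[0.997, 0.083, 0.003], [0.083, -0.997, -0.001], [0.003, 0.001, -1.0]]
force: [0.4, 0.1, -0.7]
grip_width: 85.3
```

Request:
{"api": "play_rows", "payload": {
  "commands": [
    [[0, 0, 0], [0.011, 0, 0.03], 0.0854],
    [[0, 0, 0], [0.011, 0, 0.06], 0.0854],
    [[0, 0, 0], [0.011, 0, 0.09], 0.0854],
    [[0, 0, 0], [0.011, 0, 0.1], 0.0854],
    [[0, 0, 0], [0.011, 0, 0.1], 0.0854]
  ]
}}

```text
time_s: 0.98
tool_pos: [599.0, -79.9, 8.0]
orientation: [[0.996, 0.085, -0.007], [0.085, -0.996, 0.002], [-0.007, -0.003, -1.0]]
force: [-0.6, 0.3, -0.3]
grip_width: 85.7
```

```bash
cat >> h.py <<'E'
O=np.array([590.9,176.5]); th=np.deg2rad(4.9)
ex=np.array([np.cos(th),np.sin(th)]); ey=np.array([-np.sin(th),np.cos(th)])
def st(P): d=np.array(P[:2])-O; return np.round([d@ex,d@ey],1)
def world(x,y): return O+x*ex+y*ey
def look(name,out,box=None,gain=1.0):
    from bench import snapshot,camera_params
    p=camera_params(name); im=snapshot(name)[:,:,::-1]
    cv2.imwrite("pics/"+out+"_raw.png",im)
    if box:
        x0,y0,x1,y1=box; im=im[y0:y1,x0:x1]
        k=min(800/(x1-x0),600/(y1-y0)); im=cv2.resize(im,None,fx=k,fy=k,interpolation=cv2.INTER_CUBIC)
    cv2.imwrite("pics/"+out+".png",np.clip(im.astype(float)*gain,0,255).astype('uint8'))
    json.dump({k:v.tolist() for k,v in p.items()},open("pics/"+out+".json","w"))
    return p
def ss():
    from bench import state
    s=state(); print(round(s['time_s'],2),'stopTCP',st(s['tool_pos']),'z',s['tool_pos'][2].round(1),'F',s['force'].round(1),'yaw',np.rad2deg(np.arctan2(s['orientation'][1,0],s['orientation'][0,0])).round(2)); return s
E
python3 - <<'E'
from h import *
look("side","s1",(170,60,570,360),1.5); ss()
E
```

```text
1.03 stopTCP [ -12.1 -256.9] z 10.4 F [-0.8  0.2  0.9] yaw 4.9
```

View pics/s1.png

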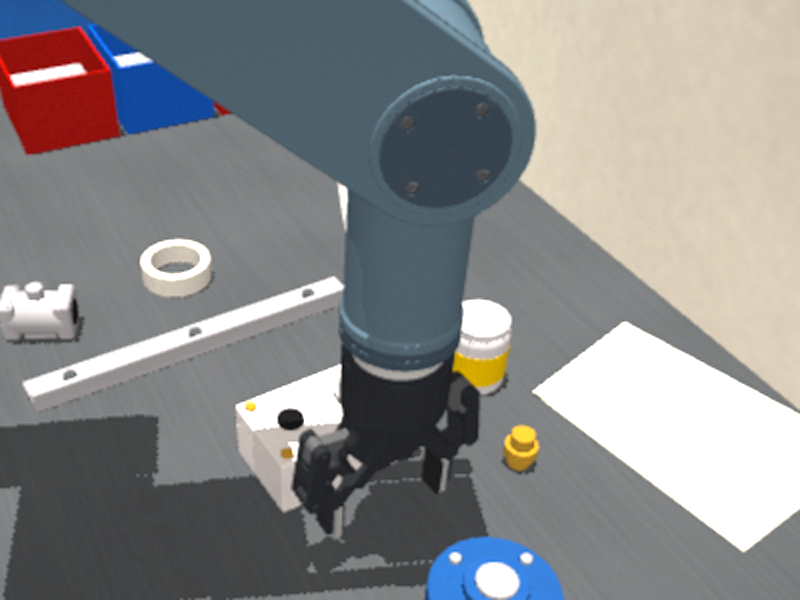

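The side view shows both fingers, spread along the gearbox's near long side, clear of it and of the housing and fitting. Now I push towards the rail.

Request:
{"api": "play_rows", "payload": {
  "commands": [
    [[0, 0, 0], [0, -0.015, 0], 0.0854],
    [[0, 0, 0], [0, -0.025, 0], 0.0854],
    [[0, 0, 0], [0, -0.032, 0], 0.0854],
    [[0, 0, 0], [0, -0.039, 0], 0.0854],
    [[0, 0, 0], [0, -0.046, 0], 0.0854]
  ]
}}

```text
time_s: 1.45
tool_pos: [599.0, -35.2, 13.1]
orientation: [[0.996, 0.087, 0.003], [0.087, -0.996, -0.003], [0.003, 0.003, -1.0]]
force: [0.1, -7.0, 3.1]
grip_width: 85.1
```

Request:
{"api": "play_rows", "payload": {
  "commands": [
    [[0, 0, 0], [0, -0.008, 0], 0.0854],
    [[0, 0, 0], [0, -0.016, 0], 0.0854],
    [[0, 0, 0], [0, -0.024, 0], 0.0854],
    [[0, 0, 0], [0, -0.032, 0], 0.0854],
    [[0, 0, 0], [0, -0.04, 0], 0.0854]
  ]
}}

```text
time_s: 1.87
tool_pos: [595.9, 4.1, 13.1]
orientation: [[0.996, 0.086, 0.004], [0.086, -0.996, -0.003], [0.004, 0.003, -1.0]]
force: [0.5, -6.4, 3.1]
grip_width: 85.3
```

Request:
{"api": "play_rows", "payload": {
  "commands": [
    [[0, 0, 0], [0, -0.008, 0], 0.0854],
    [[0, 0, 0], [0, -0.016, 0], 0.0854],
    [[0, 0, 0], [0, -0.024, 0], 0.0854],
    [[0, 0, 0], [0, -0.032, 0], 0.0854],
    [[0, 0, 0], [0, -0.04, 0], 0.0854]
  ]
}}

```text
time_s: 2.28
tool_pos: [592.4, 44.1, 13.1]
orientation: [[0.996, 0.086, 0.004], [0.086, -0.996, -0.002], [0.004, 0.003, -1.0]]
force: [0.7, -6.9, 3.9]
grip_width: 85.3
```

```bash
python3 - <<'E'
from h import *
look("wrist","w2",None,1.5); ss()
E
```

```text
2.33 stopTCP [ -10.  -130.3] z 12.9 F [ 1.3 -3.   1.6] yaw 4.95
```

View pics/w2.png

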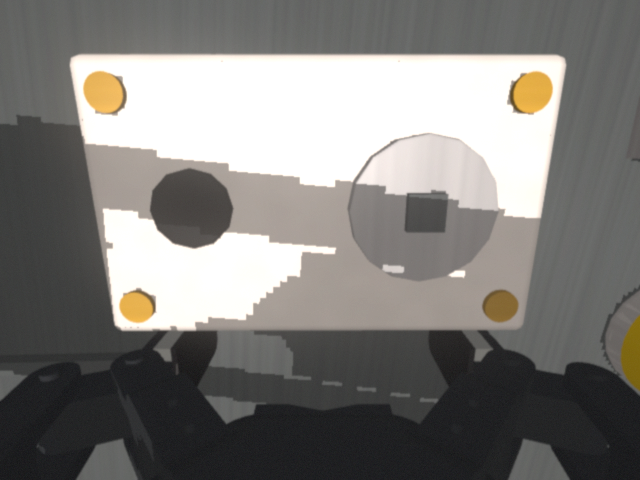

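The wrist view shows the gearbox held square against both fingers, with its top running level from (75,57) to (563,57) and its near edge at row 330. I'll keep pushing and slow down near the rail.

```bash
python3 - <<'E'
from h import *
p={k:np.array(v) for k,v in json.load(open("pics/w2.json")).items()}
for c in [(72,57),(565,57),(523,329),(116,329)]: print(st(cast(p,c,55)))
E
```

```text
[-73.6 -43.1]
[ 52.6 -42.9]
[  53.5 -120.3]
[ -74.3 -120.1]
```

Request:
{"api": "play_rows", "payload": {
  "commands": [
    [[0, 0, 0], [0, -0.007, 0], 0.0854],
    [[0, 0, 0], [0, -0.014, 0], 0.0854],
    [[0, 0, 0], [0, -0.021, 0], 0.0854],
    [[0, 0, 0], [0, -0.026, 0], 0.0854],
    [[0, 0, 0], [0, -0.03, 0], 0.0854]
  ]
}}

```text
time_s: 2.75
tool_pos: [589.8, 73.9, 12.9]
orientation: [[0.996, 0.086, 0.004], [0.086, -0.996, -0.002], [0.003, 0.002, -1.0]]
force: [0.4, -7.3, 4.7]
grip_width: 85.5
```

Request:
{"api": "play_rows", "payload": {
  "commands": [
    [[0, 0, 0], [0, -0.003, 0], 0.0854],
    [[0, 0, 0], [0, -0.006, 0], 0.0854],
    [[0, 0, 0], [0, -0.009, 0], 0.0854],
    [[0, 0, 0], [0, -0.011, 0], 0.0854],
    [[0, 0, 0], [0, -0.0125, 0], 0.0854]
  ]
}}

```text
time_s: 3.17
tool_pos: [588.9, 85.7, 13.0]
orientation: [[0.996, 0.087, 0.004], [0.087, -0.996, -0.003], [0.004, 0.003, -1.0]]
force: [1.3, -13.0, 3.2]
grip_width: 85.4
```

```bash
python3 - <<'E'
from h import *
look("wrist","w3",None,1.5); ss()
E
```

```text
3.22 stopTCP [ -9.7 -90.4] z 12.9 F [ 1.  -8.4  4.8] yaw 4.99
```

View pics/w3.png

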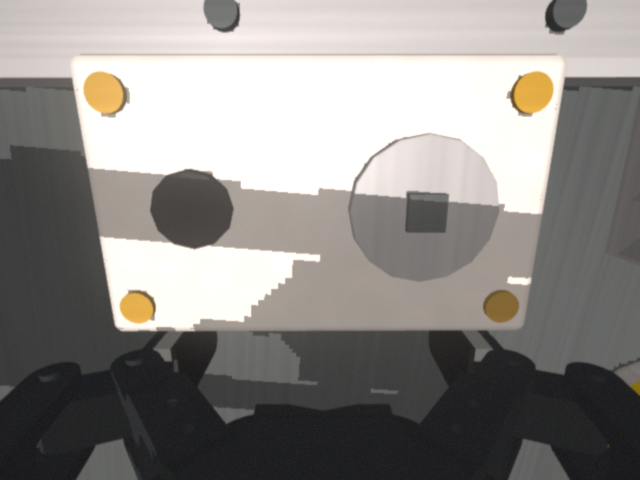

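The wrist view shows the gearbox at the rail line (rail lower edge around rows 78–90), still square. I'll press a little more to confirm contact.

Request:
{"api": "play_rows", "payload": {
  "commands": [
    [[0, 0, 0], [0, -0.001, 0], 0.0854],
    [[0, 0, 0], [0, -0.002, 0], 0.0854],
    [[0, 0, 0], [0, -0.003, 0], 0.0854],
    [[0, 0, 0], [0, -0.003, 0], 0.0854],
    [[0, 0, 0], [0, -0.003, 0], 0.0854]
  ]
}}

```text
time_s: 3.63
tool_pos: [589.0, 85.7, 13.0]
orientation: [[0.996, 0.087, 0.004], [0.087, -0.996, -0.007], [0.003, 0.007, -1.0]]
force: [1.2, -18.7, 4.6]
grip_width: 85.3
```

The TCP stopped while the force rose to about 19 N, so the long side is seated on the rail. I'll back off, lift, and go round to the -x end with a 90° turn.

Request:
{"api": "play_rows", "payload": {
  "commands": [
    [[0, 0, 0], [0, 0.03, 0], 0.0854],
    [[0, 0, 0], [0, 0.03, -0.04], 0.0854],
    [[0, 0, 0.12], [0, 0.03, -0.08], 0.0854],
    [[0, 0, 0.24], [-0.04, 0.03, -0.09], 0.06],
    [[0, 0, 0.36], [-0.08, 0.03, -0.09], 0.04]
  ]
}}

```text
time_s: 4.05
tool_pos: [514.0, 53.1, 105.8]
orientation: [[0.961, -0.277, 0.011], [-0.277, -0.961, -0.001], [0.011, -0.002, -1.0]]
force: [0.4, -0.2, 0.3]
grip_width: 64.0
```

Request:
{"api": "play_rows", "payload": {
  "commands": [
    [[0, 0, 0.12], [-0.01, -0.014, 0], 0.04],
    [[0, 0, 0.24], [-0.02, -0.028, 0], 0.04],
    [[0, 0, 0.36], [-0.03, -0.042, 0], 0.04],
    [[0, 0, 0.48], [-0.04, -0.056, 0], 0.04],
    [[0, 0, 0.605], [-0.047, -0.068, 0], 0.04]
  ]
}}

```text
time_s: 4.47
tool_pos: [482.1, 133.0, 101.9]
orientation: [[0.633, -0.774, 0.0], [-0.774, -0.633, 0.001], [-0.0, -0.001, -1.0]]
force: [-0.1, 0.5, 0.8]
grip_width: 40.2
```

Request:
{"api": "play_rows", "payload": {
  "commands": [
    [[0, 0, 0.121], [0, 0, 0], 0.04],
    [[0, 0, 0.242], [0, 0, 0], 0.04],
    [[0, 0, 0.363], [0, 0, 0], 0.04],
    [[0, 0, 0.484], [0, 0, 0.02], 0.04],
    [[0, 0, 0.606], [0, 0, 0.04], 0.04]
  ]
}}

```text
time_s: 4.88
tool_pos: [484.3, 132.3, 62.5]
orientation: [[0.08, -0.997, 0.004], [-0.997, -0.08, 0.001], [-0.0, -0.004, -1.0]]
force: [-0.0, 0.6, -0.3]
grip_width: 40.0
```

```bash
python3 - <<'E'
from h import *
look("wrist","w4",None,1.5);look("side","s4",(120,60,520,360),1.5); s=ss(); print(s['grip_width'],s['qpos'])
E
```

```text
4.98 stopTCP [-113.8  -35. ] z 59.3 F [-0.2 -0.7 -0.6] yaw -85.17
40.45518460576606 [4.35576551e-02 3.59263629e-01 1.87077968e+00 3.47393612e-04
 9.16720209e-01 1.52979068e+00]
```

View pics/w4.png

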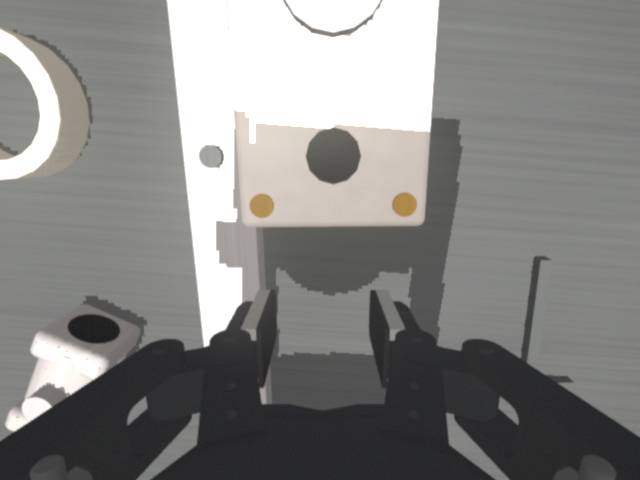

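View pics/s4.png

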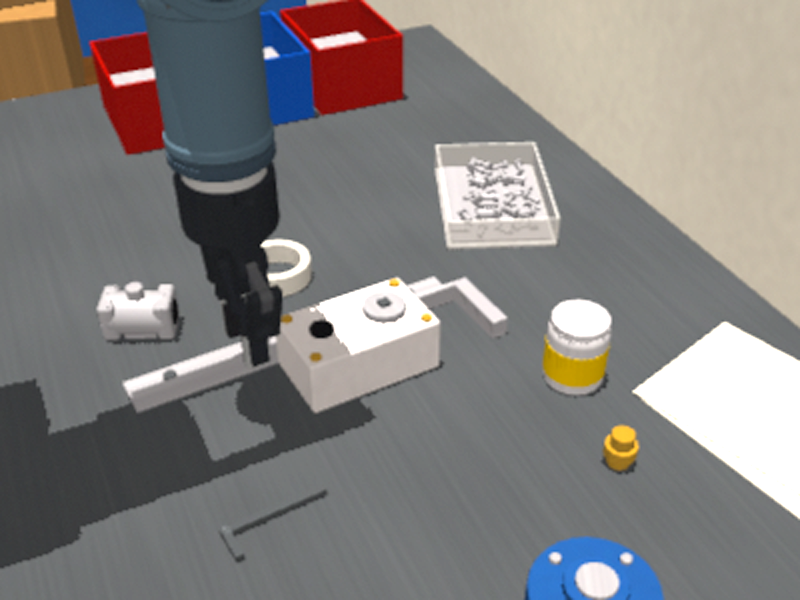

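The views show the gearbox square and flush on the rail, its free end at row 225 in the wrist view, with the fingers behind it. The valve and key are clear. I'll shift slightly off the rail, go down and push along it.

Request:
{"api": "play_rows", "payload": {
  "commands": [
    [[0, 0, 0], [0.008, 0, 0.02], 0.04],
    [[0, 0, 0], [0.008, 0, 0.035], 0.04],
    [[0, 0, 0], [0.008, 0, 0.046], 0.04],
    [[0, 0, 0], [0.008, -0.008, 0.046], 0.04],
    [[0, 0, 0], [0.008, -0.016, 0.046], 0.04]
  ]
}}

```text
time_s: 5.4
tool_pos: [500.1, 125.3, 16.0]
orientation: [[0.088, -0.996, -0.0], [-0.996, -0.088, 0.0], [-0.0, 0.0, -1.0]]
force: [0.4, 0.3, 0.8]
grip_width: 40.2
```

Request:
{"api": "play_rows", "payload": {
  "commands": [
    [[0, 0, 0], [0, -0.007, 0], 0.04],
    [[0, 0, 0], [0, -0.014, 0], 0.04],
    [[0, 0, 0], [0, -0.021, 0], 0.04],
    [[0, 0, 0], [0, -0.028, 0], 0.04],
    [[0, 0, 0], [0, -0.035, 0], 0.04]
  ]
}}

```text
time_s: 5.82
tool_pos: [533.3, 128.2, 16.2]
orientation: [[0.087, -0.996, -0.004], [-0.996, -0.087, -0.0], [-0.0, 0.004, -1.0]]
force: [-7.5, -0.8, 5.8]
grip_width: 39.9
```

Request:
{"api": "play_rows", "payload": {
  "commands": [
    [[0, 0, 0], [0, -0.007, 0], 0.04],
    [[0, 0, 0], [0, -0.014, 0], 0.04],
    [[0, 0, 0], [0, -0.02, 0], 0.04],
    [[0, 0, 0], [0, -0.024, 0], 0.04],
    [[0, 0, 0], [0, -0.028, 0], 0.04]
  ]
}}

```text
time_s: 6.23
tool_pos: [561.5, 130.6, 16.1]
orientation: [[0.087, -0.996, -0.003], [-0.996, -0.087, -0.0], [-0.0, 0.003, -1.0]]
force: [-8.8, -0.7, 6.1]
grip_width: 40.3
```

```bash
python3 - <<'E'
from h import *
look("wrist","w5",None,1.5);s=ss()
E
```

```text
6.28 stopTCP [-32.  -43.3] z 16.2 F [-2.4 -0.  -1.3] yaw -85.04
```

View pics/w5.png

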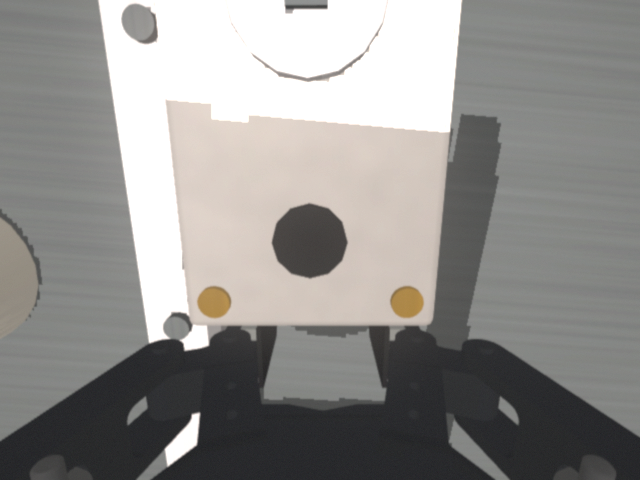

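The wrist view shows the gearbox still square along the rail, its free end at row 325 against both fingers. About 11 mm remains.

Request:
{"api": "play_rows", "payload": {
  "commands": [
    [[0, 0, 0], [0, -0.003, 0], 0.04],
    [[0, 0, 0], [0, -0.006, 0], 0.04],
    [[0, 0, 0], [0, -0.0085, 0], 0.04],
    [[0, 0, 0], [0, -0.0105, 0], 0.04],
    [[0, 0, 0], [0, -0.012, 0], 0.04]
  ]
}}

```text
time_s: 6.7
tool_pos: [572.3, 131.5, 15.9]
orientation: [[0.087, -0.996, -0.005], [-0.996, -0.087, -0.0], [-0.0, 0.005, -1.0]]
force: [-14.2, -1.5, 10.8]
grip_width: 40.3
```

Request:
{"api": "play_rows", "payload": {
  "commands": [
    [[0, 0, 0], [0, -0.001, 0], 0.04],
    [[0, 0, 0], [0, -0.002, 0], 0.04],
    [[0, 0, 0], [0, -0.003, 0], 0.04],
    [[0, 0, 0], [0, -0.003, 0], 0.04],
    [[0, 0, 0], [0, -0.003, 0], 0.04]
  ]
}}

```text
time_s: 7.12
tool_pos: [572.1, 131.5, 15.7]
orientation: [[0.087, -0.996, -0.011], [-0.996, -0.087, -0.001], [0.0, 0.011, -1.0]]
force: [-18.2, -3.2, 12.3]
grip_width: 39.8
```

The force rose to 18 N with no further motion, so the end is on the block. I'll back off, lift and inspect.

Request:
{"api": "play_rows", "payload": {
  "commands": [
    [[0, 0, 0], [0, 0.02, 0], 0.04],
    [[0, 0, 0], [0, 0.04, -0.01], 0.04],
    [[0, 0, 0], [0, 0.04, -0.05], 0.04],
    [[0, 0, 0], [0, 0.04, -0.09], 0.04],
    [[0, 0, 0], [0, 0.01, -0.12], 0.04]
  ]
}}

```text
time_s: 7.53
tool_pos: [563.6, 131.2, 138.2]
orientation: [[0.087, -0.996, -0.002], [-0.996, -0.087, -0.0], [-0.0, 0.002, -1.0]]
force: [1.0, 0.0, -1.1]
grip_width: 39.8
```

Request:
{"api": "play_rows", "payload": {
  "commands": [
    [[0, 0, 0], [0.0, -0.01, -0.04], 0.04],
    [[0, 0, 0], [0, -0.02, -0.075], 0.04],
    [[0, 0, 0], [0, -0.02, -0.1], 0.04],
    [[0, 0, 0], [0, -0.02, -0.1], 0.04],
    [[0, 0, 0], [0, -0.02, -0.1], 0.04]
  ]
}}

```text
time_s: 7.95
tool_pos: [588.7, 132.6, 237.8]
orientation: [[0.086, -0.996, 0.006], [-0.996, -0.086, 0.0], [0.0, -0.006, -1.0]]
force: [-0.2, -1.2, -0.4]
grip_width: 40.3
```

```bash
python3 - <<'E'
from h import *
look("wrist","w6",None,1.2);look("side","s6",(120,60,520,360),1.3);look("scene","sc6",(170,170,490,350),1.3); s=ss()
E
```

```text
8.1 stopTCP [ -8.5 -43.5] z 233.5 F [ 0.7  0.8 -1.1] yaw -85.09
```

View pics/w6.png

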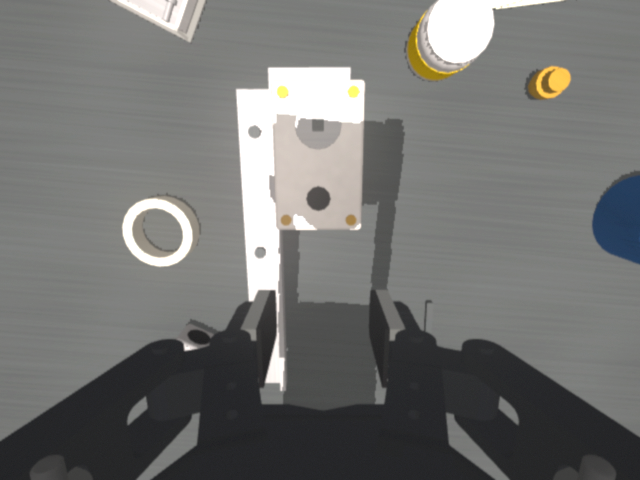

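View pics/s6.png

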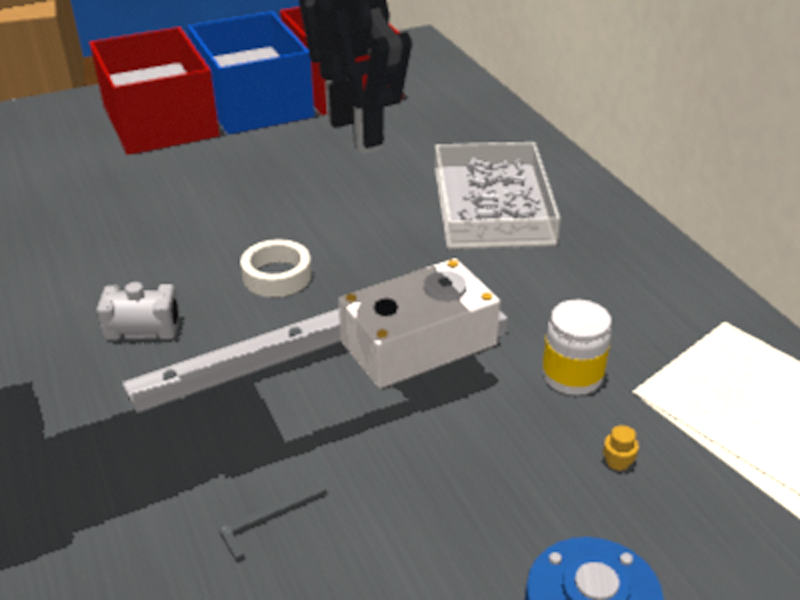

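View pics/sc6.png

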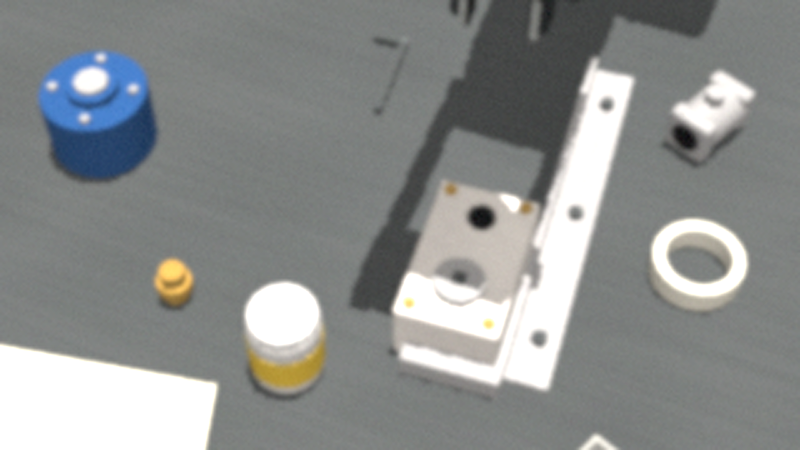

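The views show the gearbox tight in the corner: in the wrist view its end is against the block near (310,80) and its long side against the rail near x=275, and the other objects haven't moved. Next come numbers for the gearbox and the housing.

```bash
python3 - <<'E'
from h import *
L=lambda n:{k:np.array(v) for k,v in json.load(open(f"pics/{n}.json")).items()}
p=L("w6")
for c in [(276,229),(361,229),(364,82)]: print("gb",st(cast(p,c,55)))
for c in [(237,90),(284,389)]: print("rail corner",st(cast(p,c,8 if c[0]<250 else 20)))
# housing: boss centre
sc=L("sc6"); si=L("s6")
uv=(170+91/2.5,170+80/2.5); P=cast(sc,uv,73); print("boss scene",P[:2],st(P))
P=cast(si,(120+597/2,60+580/2),73); print("boss side",P[:2],st(P))
# blue mask circle in side: rim of body top
im=cv2.imread("pics/s6_raw.png"); hsv=cv2.cvtColor(im,cv2.COLOR_BGR2HSV)
m=cv2.inRange(hsv,(100,120,40),(125,255,255)); m[:300]=0
n,l,s,c=cv2.connectedComponentsWithStats(m); 
for i in range(1,n):
    if s[i,4]>300: print(s[i],c[i])
P=cast(p,(427,300),7);print("hex end",st(P))
E
```

```text
gb [-10.1  -0.5]
gb [-10.  -79.9]
gb [116.6 -78.9]
rail corner [117.5  39.1]
rail corner [-209.6    1.2]
boss scene [ 616.78497867 -199.1912147 ] [  -6.3 -376.5]
boss side [ 614.58835363 -201.93976083] [  -8.7 -379.1]
[ 380  328   72   83 3934] [414.27910524 368.98347738]
hex end [-102.5 -162.2]
```

The gearbox is home (free end at x=-10, sides at y≈0 and -80). The housing is at about (-7.5,-378). I'll turn the tool back, move behind the housing, and aim along the line to about (-60,-45) in the stop frame.

Request:
{"api": "play_rows", "payload": {
  "commands": [
    [[0, 0, -0.115], [0.027, -0.001, 0], 0.06],
    [[0, 0, -0.23], [0.054, -0.002, 0], 0.06],
    [[0, 0, -0.345], [0.081, -0.002, 0], 0.06],
    [[0, 0, -0.46], [0.108, -0.003, 0], 0.06],
    [[0, 0, -0.5757], [0.1345, -0.004, 0], 0.06]
  ]
}}

```text
time_s: 8.52
tool_pos: [601.4, -2.2, 233.0]
orientation: [[0.619, -0.786, -0.003], [-0.786, -0.619, 0.001], [-0.002, 0.002, -1.0]]
force: [-0.2, 0.8, -0.7]
grip_width: 60.1
```

Request:
{"api": "play_rows", "payload": {
  "commands": [
    [[0, 0, -0.115], [0.023, 0.014, 0], 0.06],
    [[0, 0, -0.23], [0.046, 0.028, 0], 0.06],
    [[0, 0, -0.345], [0.069, 0.042, 0], 0.06],
    [[0, 0, -0.46], [0.092, 0.056, 0], 0.06],
    [[0, 0, -0.5757], [0.115, 0.07, 0], 0.06]
  ]
}}

```text
time_s: 8.93
tool_pos: [616.8, -136.0, 232.9]
orientation: [[0.947, -0.322, -0.003], [-0.322, -0.947, 0.001], [-0.003, -0.0, -1.0]]
force: [0.3, -0.0, 0.1]
grip_width: 59.6
```

Request:
{"api": "play_rows", "payload": {
  "commands": [
    [[0, 0, -0.115], [0.0117, 0.024, 0], 0.06],
    [[0, 0, -0.23], [0.0234, 0.048, 0], 0.06],
    [[0, 0, -0.345], [0.035, 0.073, 0], 0.06],
    [[0, 0, -0.46], [0.047, 0.097, 0], 0.06],
    [[0, 0, -0.5757], [0.0584, 0.121, 0], 0.06]
  ]
}}

```text
time_s: 9.35
tool_pos: [632.4, -269.4, 232.6]
orientation: [[0.97, 0.245, -0.003], [0.245, -0.97, 0.002], [-0.002, -0.003, -1.0]]
force: [0.1, -0.4, -0.6]
grip_width: 60.2
```

Request:
{"api": "play_rows", "payload": {
  "commands": [
    [[0, 0, 0], [0, 0, 0.03], 0.06],
    [[0, 0, 0], [0, 0, 0.06], 0.06],
    [[0, 0, 0], [0, 0, 0.06], 0.06],
    [[0, 0, 0], [0, 0, 0.06], 0.06],
    [[0, 0, 0], [0, 0, 0.06], 0.06]
  ]
}}

```text
time_s: 9.77
tool_pos: [633.3, -268.2, 175.2]
orientation: [[0.971, 0.24, -0.0], [0.24, -0.971, 0.0], [-0.0, -0.0, -1.0]]
force: [0.6, -0.4, 1.6]
grip_width: 59.9
```

```bash
python3 - <<'E'
from h import *
look("wrist","w7",None,1.4); s=ss(); print(s['qpos'])
E
```

```text
9.82 stopTCP [   4.9 -447. ] z 176.4 F [ 0.1 -0.6 -0.6] yaw 13.88
[-5.62265980e-01  5.41160683e-01  1.24340257e+00 -3.67777697e-06
  1.35495083e+00 -8.04437328e-01]
```

View pics/w7.png

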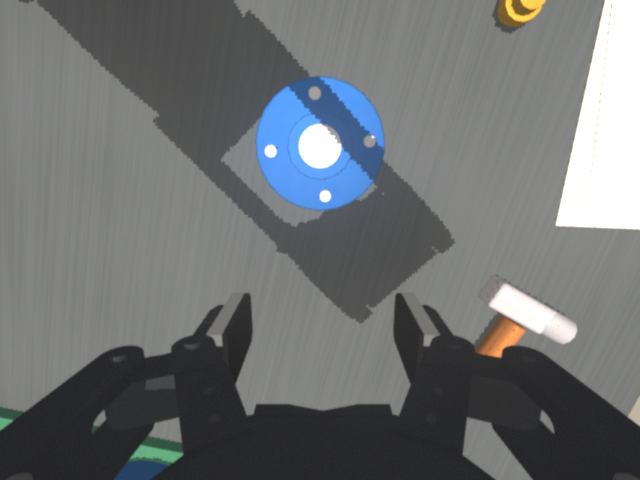

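The wrist view shows the housing's boss at (320,146), centred between the fingers. The hammer head is at (525,310) with its handle running to (480,350), so I'll check clearances before going down.

```bash
python3 - <<'E'
from h import *
p={k:np.array(v) for k,v in json.load(open("pics/w7.json")).items()}
ox=np.array([np.cos(np.deg2rad(13.88)),np.sin(np.deg2rad(13.88))]); oy=np.array([-ox[1],ox[0]])
T=np.array([633.0,-268.3])
for n,c,z in [("boss",(320,146),73),("handle",(478,352),20),("head",(484,290),20),("green",(100,430),10)]:
    P=cast(p,c,z); print(n,P[:2],st(P),"rel tool x / ahead",(P[:2]-T)@ox,(P[:2]-T)@oy)
E
```

```text
boss [ 615.75751842 -202.5471319 ] [  -7.6 -379.8] rel tool x / ahead -0.965604038816766 67.96918745756214
handle [ 804.63441226 -348.37488195] [ 168.1 -541.2] rel tool x / ahead 147.41363702751823 -118.90995672746402
head [ 787.81329722 -287.86498959] [ 156.5 -479.5] rel tool x / ahead 145.59936257243876 -56.13173285727717
green [ 460.30548399 -534.09470262] [-190.8 -696.8] rel tool x / ahead -231.4131584102289 -216.6060246504547
```

Request:
{"api": "play_rows", "payload": {
  "commands": [
    [[0, 0, 0], [0, 0, 0.035], 0.06],
    [[0, 0, 0], [0, 0, 0.07], 0.06],
    [[0, 0, 0], [0, 0, 0.105], 0.06],
    [[0, 0, 0], [0, 0, 0.14], 0.06],
    [[0, 0, 0], [0, 0, 0.158], 0.06]
  ]
}}

```text
time_s: 10.23
tool_pos: [632.5, -267.4, 14.7]
orientation: [[0.971, 0.24, -0.002], [0.24, -0.971, 0.001], [-0.001, -0.001, -1.0]]
force: [-1.3, 0.1, -1.3]
grip_width: 59.7
```

Request:
{"api": "play_rows", "payload": {
  "commands": [
    [[0, 0, 0], [0, -0.01, 0], 0.06],
    [[0, 0, 0], [0, -0.016, 0], 0.06],
    [[0, 0, 0], [0, -0.022, 0], 0.06],
    [[0, 0, 0], [0, -0.028, 0], 0.06],
    [[0, 0, 0], [0, -0.034, 0], 0.06]
  ]
}}

```text
time_s: 10.65
tool_pos: [626.2, -235.9, 19.5]
orientation: [[0.971, 0.24, 0.004], [0.24, -0.971, -0.003], [0.003, 0.004, -1.0]]
force: [-0.3, -4.4, 1.8]
grip_width: 60.1
```

Request:
{"api": "play_rows", "payload": {
  "commands": [
    [[0, 0, 0], [0, -0.008, 0], 0.06],
    [[0, 0, 0], [0, -0.016, 0], 0.06],
    [[0, 0, 0], [0, -0.024, 0], 0.06],
    [[0, 0, 0], [0, -0.032, 0], 0.06],
    [[0, 0, 0], [0, -0.04, 0], 0.06]
  ]
}}

```text
time_s: 11.07
tool_pos: [617.4, -197.8, 19.3]
orientation: [[0.971, 0.239, 0.005], [0.239, -0.971, -0.004], [0.004, 0.005, -1.0]]
force: [1.1, -5.1, 3.7]
grip_width: 60.1
```

```bash
python3 - <<'E'
from h import *
look("wrist","w8",None,1.4); s=ss()
E
```

```text
11.12 stopTCP [  -6.  -373.2] z 19.1 F [ 1.6 -3.2  3.8] yaw 13.86
```

View pics/w8.png

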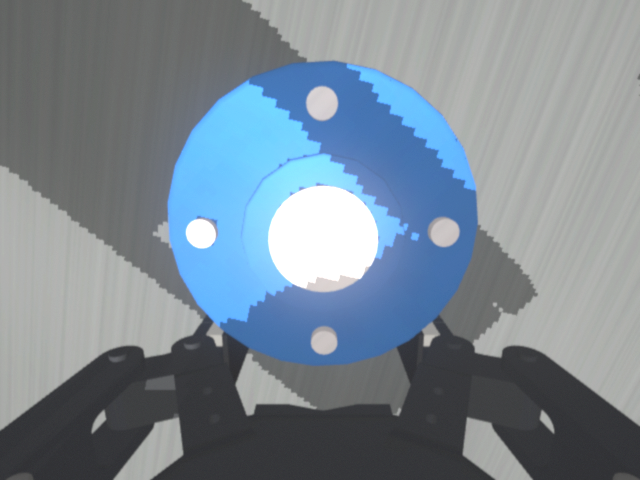

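The wrist view shows the housing cradled between both fingers, with its boss at (323,238) on the tool's centre line. I'll get its exact position.

```bash
python3 - <<'E'
from h import *
p={k:np.array(v) for k,v in json.load(open("pics/w8.json")).items()}
P=cast(p,(323,238),73); print(P,st(P)); print(st(cast(p,(168,212),62)),st(cast(p,(477,212),62)))
E
```

```text
[ 606.94169563 -154.70937649   73.        ] [ -12.3 -331.4]
[ -56.3 -333.4] [  30.3 -319.8]
```

Request:
{"api": "play_rows", "payload": {
  "commands": [
    [[0, 0, 0], [0, -0.008, 0], 0.06],
    [[0, 0, 0], [0, -0.017, 0], 0.06],
    [[0, 0, 0], [0, -0.026, 0], 0.06],
    [[0, 0, 0], [0, -0.035, 0], 0.06],
    [[0, 0, 0], [0, -0.044, 0], 0.06]
  ]
}}

```text
time_s: 11.53
tool_pos: [606.9, -155.3, 19.0]
orientation: [[0.971, 0.239, 0.005], [0.239, -0.971, -0.004], [0.004, 0.005, -1.0]]
force: [1.7, -5.4, 4.0]
grip_width: 60.0
```

Request:
{"api": "play_rows", "payload": {
  "commands": [
    [[0, 0, 0], [0, -0.009, 0], 0.06],
    [[0, 0, 0], [0, -0.018, 0], 0.06],
    [[0, 0, 0], [0, -0.027, 0], 0.06],
    [[0, 0, 0], [0, -0.036, 0], 0.06],
    [[0, 0, 0], [0, -0.045, 0], 0.06]
  ]
}}

```text
time_s: 11.95
tool_pos: [596.2, -111.5, 19.0]
orientation: [[0.971, 0.239, 0.005], [0.239, -0.971, -0.003], [0.005, 0.004, -1.0]]
force: [1.4, -6.1, 4.4]
grip_width: 59.8
```

Request:
{"api": "play_rows", "payload": {
  "commands": [
    [[0, 0, 0], [0, -0.009, 0], 0.06],
    [[0, 0, 0], [0, -0.018, 0], 0.06],
    [[0, 0, 0], [0, -0.027, 0], 0.06],
    [[0, 0, 0], [0, -0.036, 0], 0.06],
    [[0, 0, 0], [0, -0.045, 0], 0.06]
  ]
}}

```text
time_s: 12.37
tool_pos: [585.6, -67.7, 19.0]
orientation: [[0.971, 0.239, 0.006], [0.239, -0.971, -0.003], [0.005, 0.004, -1.0]]
force: [1.7, -6.1, 4.2]
grip_width: 60.0
```

```bash
python3 - <<'E'
from h import *
p=look("wrist","w9",None,1.4);look("scene","sc9",(170,150,490,350),1.2); s=ss()
E
```

```text
12.47 stopTCP [ -26.8 -240.9] z 18.5 F [ 2.  -0.4  1.6] yaw 13.87
```

View pics/w9.png

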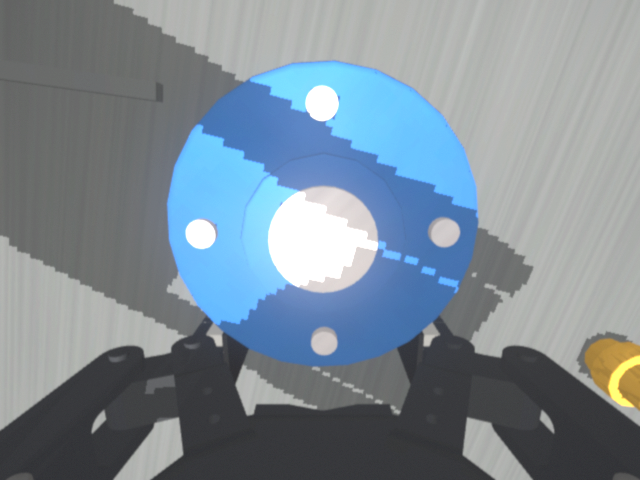

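View pics/sc9.png

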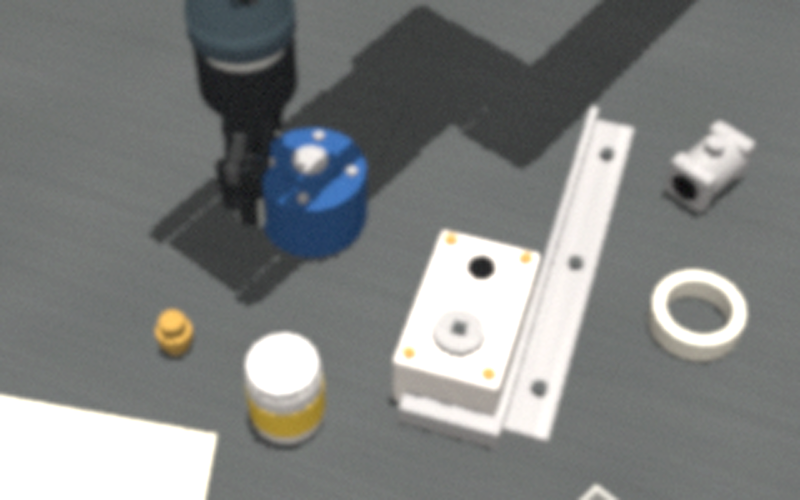

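The views show the housing still cradled, with the key's end at (160,92) in the wrist view and clear. Continuing straight would clip the gearbox's near corner, so I'll bend left past the key and then go straight to the rail.

Request:
{"api": "play_rows", "payload": {
  "commands": [
    [[0, 0, 0], [0, -0.008, 0], 0.06],
    [[0, 0, 0], [0, -0.018, 0], 0.06],
    [[0, 0, 0], [0, -0.029, 0], 0.06],
    [[0, 0, 0], [0, -0.04, 0], 0.06],
    [[0, 0, 0], [0, -0.05, 0], 0.06]
  ]
}}

```text
time_s: 12.88
tool_pos: [573.0, -19.0, 18.2]
orientation: [[0.971, 0.239, 0.004], [0.239, -0.971, -0.002], [0.003, 0.003, -1.0]]
force: [1.4, -7.9, 5.1]
grip_width: 60.0
```

Request:
{"api": "play_rows", "payload": {
  "commands": [
    [[0, 0, 0], [0, -0.009, 0], 0.06],
    [[0, 0, 0], [-0.0025, -0.018, 0], 0.06],
    [[0, 0, 0], [-0.005, -0.027, 0], 0.06],
    [[0, 0, 0], [-0.0075, -0.036, 0], 0.06],
    [[0, 0, 0], [-0.01, -0.045, 0], 0.06]
  ]
}}

```text
time_s: 13.3
tool_pos: [552.9, 22.5, 18.2]
orientation: [[0.971, 0.239, 0.005], [0.239, -0.971, -0.002], [0.004, 0.003, -1.0]]
force: [3.0, -5.3, 4.0]
grip_width: 60.1
```

```bash
python3 - <<'E'
from h import *
p=look("wrist","w10",None,1.2); s=ss()
E
```

```text
13.35 stopTCP [ -52.4 -148.2] z 17.9 F [ 3.6 -1.6  3.9] yaw 13.84
```

View pics/w10.png

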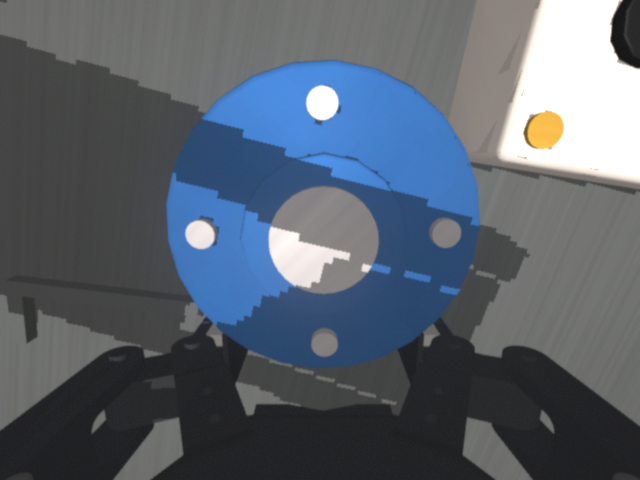

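The wrist view shows the housing at about (-59,-106), left of the gearbox corner at (497,155). The key at (10–190,285) is still in place. Now I go straight to the rail.

Request:
{"api": "play_rows", "payload": {
  "commands": [
    [[0, 0, 0], [0.0012, -0.009, 0], 0.06],
    [[0, 0, 0], [0.0024, -0.018, 0], 0.06],
    [[0, 0, 0], [0.0036, -0.027, 0], 0.06],
    [[0, 0, 0], [0.005, -0.036, 0], 0.06],
    [[0, 0, 0], [0.006, -0.044, 0], 0.06]
  ]
}}

```text
time_s: 13.77
tool_pos: [547.0, 66.7, 17.6]
orientation: [[0.971, 0.239, 0.001], [0.239, -0.971, -0.002], [0.001, 0.002, -1.0]]
force: [0.1, -7.1, 5.8]
grip_width: 60.2
```

```bash
python3 - <<'E'
from h import *
p=look("wrist","w11",None,1.2); s=ss()
E
```

```text
13.82 stopTCP [ -53.3 -104.1] z 17.5 F [ 2.1 -3.3  4.6] yaw 13.86
```

View pics/w11.png

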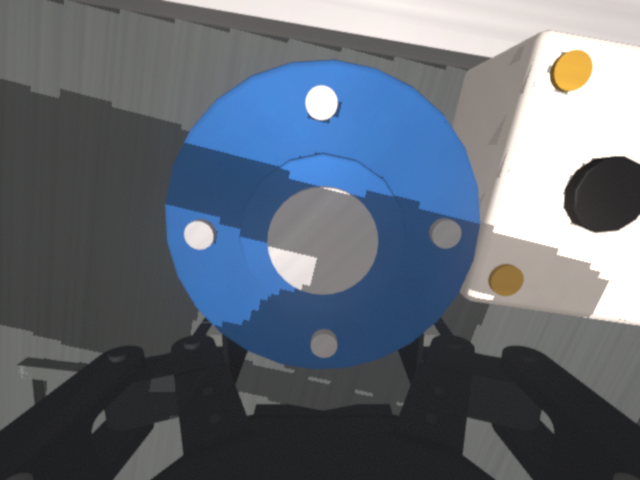

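The housing is at about (-60,-62). Going further, the right finger would meet the gearbox's corner, so I'll back off and swing the cradle to push diagonally into the nook formed by the rail and the gearbox.

Request:
{"api": "play_rows", "payload": {
  "commands": [
    [[0, 0, 0], [0, 0.02, 0], 0.06],
    [[0, 0, 0], [0, 0.04, 0], 0.06],
    [[0, 0, 0.118], [-0.007, 0.035, 0], 0.06],
    [[0, 0, 0.236], [-0.0135, 0.03, 0], 0.06],
    [[0, 0, 0.354], [-0.02, 0.024, 0], 0.06]
  ]
}}

```text
time_s: 14.23
tool_pos: [531.3, 39.3, 16.2]
orientation: [[0.993, -0.119, -0.003], [-0.119, -0.993, 0.001], [-0.003, -0.001, -1.0]]
force: [0.2, 0.6, -0.4]
grip_width: 59.9
```

Request:
{"api": "play_rows", "payload": {
  "commands": [
    [[0, 0, 0.118], [-0.008, -0.0026, 0], 0.06],
    [[0, 0, 0.236], [-0.016, -0.005, 0], 0.06],
    [[0, 0, 0.354], [-0.024, -0.008, 0], 0.06],
    [[0, 0, 0.472], [-0.033, -0.0106, 0], 0.06],
    [[0, 0, 0.588], [-0.041, -0.013, 0], 0.06]
  ]
}}

```text
time_s: 14.65
tool_pos: [491.6, 57.5, 16.3]
orientation: [[0.761, -0.649, -0.003], [-0.649, -0.761, 0.001], [-0.003, 0.001, -1.0]]
force: [-0.3, 0.4, -0.3]
grip_width: 59.8
```

```bash
python3 - <<'E'
from h import *
p=look("wrist","w12",None,1.2); s=ss()
E
```

```text
14.7 stopTCP [-111.  -109.2] z 16.0 F [-1.5 -0.2 -0.4] yaw -40.85
```

View pics/w12.png

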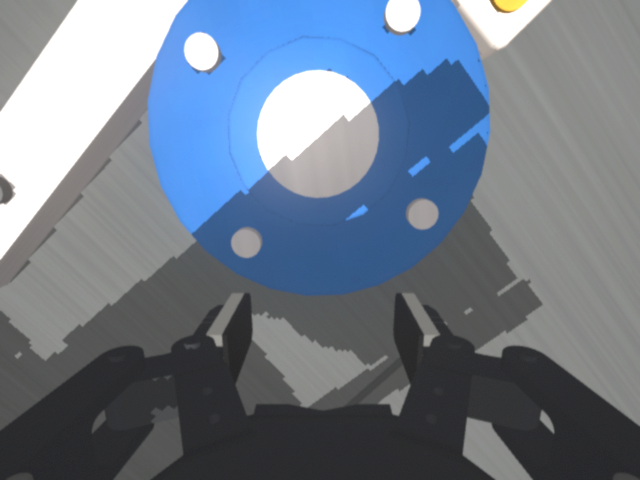

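The wrist view shows the housing's boss at (318,134) centred ahead, the rail at left and the gearbox corner at (495,48). The key passes below the fingers around (375,380).

```bash
python3 - <<'E'
from h import *
p={k:np.array(v) for k,v in json.load(open("pics/w12.json")).items()}
P=cast(p,(318,134),73); print(st(P), "rel",st(P)-np.array([-111,-109.2])); print("key",st(cast(p,(372,385),7)),"gbcorner",st(cast(p,(493,50),55)))
E
```

```text
[-59.4 -60.7] rel [51.6 48.5]
key [-124.4 -160.4] gbcorner [-11.8 -78. ]
```

Request:
{"api": "play_rows", "payload": {
  "commands": [
    [[0, 0, 0], [0, -0.01, 0], 0.06],
    [[0, 0, 0], [0, -0.019, 0], 0.06],
    [[0, 0, 0], [0, -0.026, 0], 0.06],
    [[0, 0, 0], [-0.0015, -0.029, 0], 0.06],
    [[0, 0, 0], [-0.003, -0.032, 0], 0.06]
  ]
}}

```text
time_s: 15.12
tool_pos: [511.1, 82.6, 16.5]
orientation: [[0.766, -0.643, -0.003], [-0.643, -0.766, -0.002], [-0.001, 0.004, -1.0]]
force: [-7.8, -13.8, 6.6]
grip_width: 59.7
```

Request:
{"api": "play_rows", "payload": {
  "commands": [
    [[0, 0, 0], [-0.0015, -0.0025, 0], 0.06],
    [[0, 0, 0], [-0.003, -0.005, 0], 0.06],
    [[0, 0, 0], [-0.0045, -0.007, 0], 0.06],
    [[0, 0, 0], [-0.0055, -0.0085, 0], 0.06],
    [[0, 0, 0], [-0.006, -0.0095, 0], 0.06]
  ]
}}

```text
time_s: 15.53
tool_pos: [510.2, 91.6, 16.5]
orientation: [[0.766, -0.643, -0.007], [-0.643, -0.766, -0.005], [-0.002, 0.008, -1.0]]
force: [-12.5, -19.9, 11.1]
grip_width: 60.1
```

```bash
python3 - <<'E'
from h import *
p=look("wrist","w13",None,1.2); s=ss()
E
```

```text
15.58 stopTCP [-87.5 -77.3] z 16.4 F [-11.  -15.7   7.3] yaw -40.03
```

View pics/w13.png

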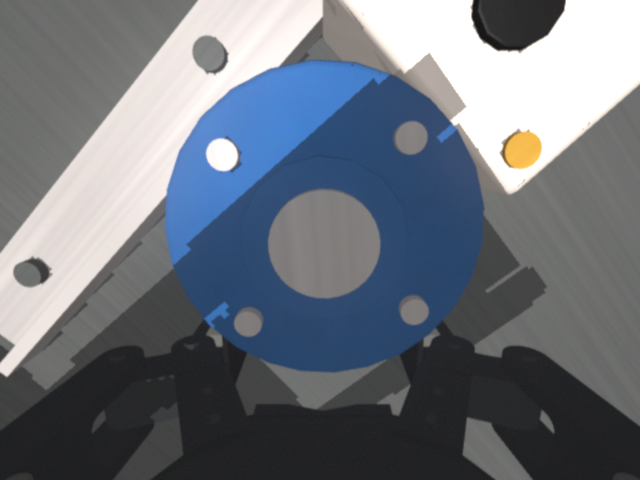

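```bash
python3 - <<'E'
from h import *
p={k:np.array(v) for k,v in json.load(open("pics/w13.json")).items()}
print(st(cast(p,(324,244),73)), "gb corner",st(cast(p,(511,193),55)))
# circle rim fit on blue at z=62
im=cv2.imread("pics/w13_raw.png"); h=cv2.cvtColor(im,cv2.COLOR_BGR2HSV)
m=cv2.inRange(h,(95,80,30),(130,255,255)); c=max(cv2.findContours(m,0,1)[0],key=cv2.contourArea)
P=np.array([cast(p,q,62)[:2] for q in c[:,0,:] if q[1]<310 ]); 
A=np.c_[2*P,np.ones(len(P))]; x=np.linalg.lstsq(A,(P**2).sum(1),rcond=None)[0]
print("fit",st(x[:2]),"r",np.sqrt(x[2]+x[0]**2+x[1]**2))
E
```

```text
[-55.7 -47.2] gb corner [ -9.8 -78.2]
fit [-56.  -47.4] r 44.1433887037907
```

The wrist view shows the housing touching the gearbox end and near the rail. It measures (-56,-47), so it may be 2 mm short of the rail. I'll press on towards the rail.

Request:
{"api": "play_rows", "payload": {
  "commands": [
    [[0, 0, 0], [-0.001, -0.0005, 0], 0.06],
    [[0, 0, 0], [-0.002, -0.001, 0], 0.06],
    [[0, 0, 0], [-0.003, -0.0015, 0], 0.06],
    [[0, 0, 0], [-0.0036, -0.002, 0], 0.06],
    [[0, 0, 0], [-0.0036, -0.002, 0], 0.06]
  ]
}}

```text
time_s: 16.0
tool_pos: [510.1, 94.3, 16.5]
orientation: [[0.766, -0.643, -0.005], [-0.643, -0.766, -0.006], [0.0, 0.008, -1.0]]
force: [-7.8, -22.7, 6.1]
grip_width: 60.3
```

Request:
{"api": "play_rows", "payload": {
  "commands": [
    [[0, 0, 0], [-0.0005, -0.001, 0], 0.06],
    [[0, 0, 0], [-0.001, -0.002, 0], 0.06],
    [[0, 0, 0], [-0.0015, -0.003, 0], 0.06],
    [[0, 0, 0], [-0.0015, -0.003, 0], 0.06],
    [[0, 0, 0], [-0.0015, -0.003, 0], 0.06]
  ]
}}

```text
time_s: 16.42
tool_pos: [510.0, 94.7, 16.6]
orientation: [[0.766, -0.643, -0.007], [-0.643, -0.766, -0.01], [0.001, 0.012, -1.0]]
force: [-11.6, -37.2, 10.1]
grip_width: 59.7
```

```bash
python3 - <<'E'
from h import *
p=look("wrist","w14",None,1.2); s=ss()
im=cv2.imread("pics/w14_raw.png"); h=cv2.cvtColor(im,cv2.COLOR_BGR2HSV)
m=cv2.inRange(h,(95,80,30),(130,255,255)); c=max(cv2.findContours(m,0,1)[0],key=cv2.contourArea)
P=np.array([cast(p,q,62)[:2] for q in c[:,0,:] if q[1]<310 ]); 
A=np.c_[2*P,np.ones(len(P))]; x=np.linalg.lstsq(A,(P**2).sum(1),rcond=None)[0]
print("fit",st(x[:2]),"r",np.sqrt(x[2]+x[0]**2+x[1]**2))
E
```

```text
16.47 stopTCP [-87.6 -74.6] z 16.6 F [-11.  -36.9  10.2] yaw -40.04
fit [-56.  -44.7] r 44.18242486346854
```

View pics/w14.png

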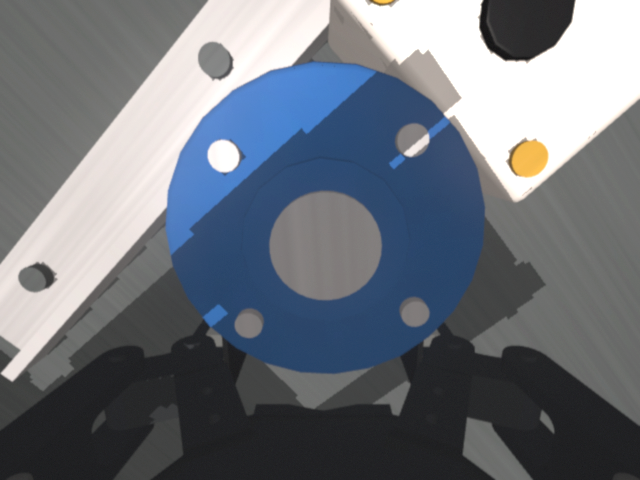

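It stopped against the rail at about 38 N, at (-56,-44.7). Next I'll ease the y load and press towards the gearbox to confirm contact there.

Request:
{"api": "play_rows", "payload": {
  "commands": [
    [[0, 0, 0], [0.001, -0.0003, 0], 0.06],
    [[0, 0, 0], [0.002, -0.0007, 0], 0.06],
    [[0, 0, 0], [0.003, -0.001, 0], 0.06],
    [[0, 0, 0], [0.004, -0.0014, 0], 0.06],
    [[0, 0, 0], [0.004, -0.0014, 0], 0.06]
  ]
}}

```text
time_s: 16.88
tool_pos: [510.4, 94.5, 16.1]
orientation: [[0.766, -0.642, -0.014], [-0.642, -0.766, -0.008], [-0.005, 0.015, -1.0]]
force: [-19.2, -29.9, 16.2]
grip_width: 60.2
```

```bash
python3 - <<'E'
from h import *
s=ss(); print(ex@s['force'][:2],ey@s['force'][:2])
E
```

```text
16.88 stopTCP [-87.2 -74.8] z 16.1 F [-19.2 -29.9  16.2] yaw -39.97
-21.674162479015234 -28.18238668421406
```

Both contacts hold (22 N and 28 N with no motion). I'll retreat straight back, lift, and inspect.

Request:
{"api": "play_rows", "payload": {
  "commands": [
    [[0, 0, 0], [0, 0.006, 0], 0.06],
    [[0, 0, 0], [0, 0.02, 0], 0.06],
    [[0, 0, 0], [0, 0.04, 0], 0.06],
    [[0, 0, 0], [0, 0.045, -0.03], 0.06],
    [[0, 0, 0], [0, 0.045, -0.07], 0.06]
  ]
}}

```text
time_s: 17.3
tool_pos: [484.0, 65.3, 84.4]
orientation: [[0.764, -0.645, -0.009], [-0.645, -0.765, 0.001], [-0.007, 0.005, -1.0]]
force: [0.3, -0.5, 0.4]
grip_width: 60.0
```

Request:
{"api": "play_rows", "payload": {
  "commands": [
    [[0, 0, 0], [0, 0.0, -0.04], 0.06],
    [[0, 0, 0], [0, 0, -0.08], 0.06],
    [[0, 0, 0], [0, 0, -0.12], 0.06],
    [[0, 0, 0], [0, 0, -0.15], 0.06],
    [[0, 0, 0], [0, 0, -0.15], 0.06]
  ]
}}

```text
time_s: 17.72
tool_pos: [491.8, 65.8, 244.2]
orientation: [[0.766, -0.643, 0.014], [-0.643, -0.766, -0.001], [0.011, -0.008, -1.0]]
force: [0.5, -0.0, -0.5]
grip_width: 59.7
```

```bash
python3 - <<'E'
from h import *
p=look("wrist","w15",None,1.1);look("side","s15",(120,60,520,360),1.3);look("scene","sc15",(170,170,490,350),1.3); s=ss()
im=cv2.imread("pics/w15_raw.png"); h=cv2.cvtColor(im,cv2.COLOR_BGR2HSV)
m=cv2.inRange(h,(95,80,30),(130,255,255)); c=max(cv2.findContours(m,0,1)[0],key=cv2.contourArea)
P=np.array([cast(p,q,62)[:2] for q in c[:,0,:]]); 
A=np.c_[2*P,np.ones(len(P))]; x=np.linalg.lstsq(A,(P**2).sum(1),rcond=None)[0]
print("fit",st(x[:2]),"r",np.sqrt(x[2]+x[0]**2+x[1]**2))
E
```

```text
17.87 stopTCP [-112.4 -101.3] z 236.5 F [-0.3  0.1  0.3] yaw -40.08
fit [-56.  -44.8] r 43.97057039524858
```

View pics/w15.png

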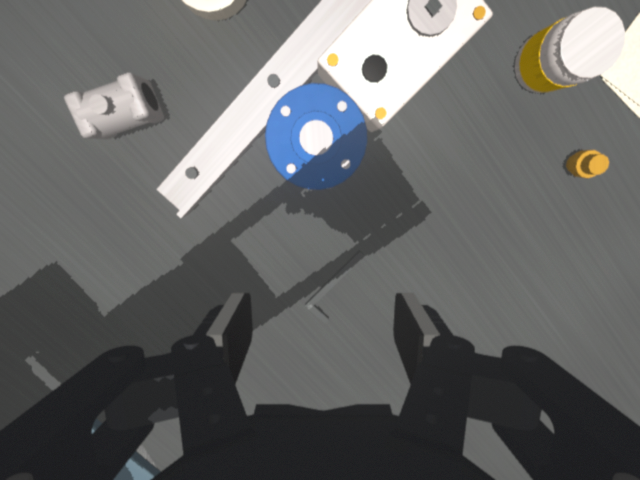

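View pics/s15.png

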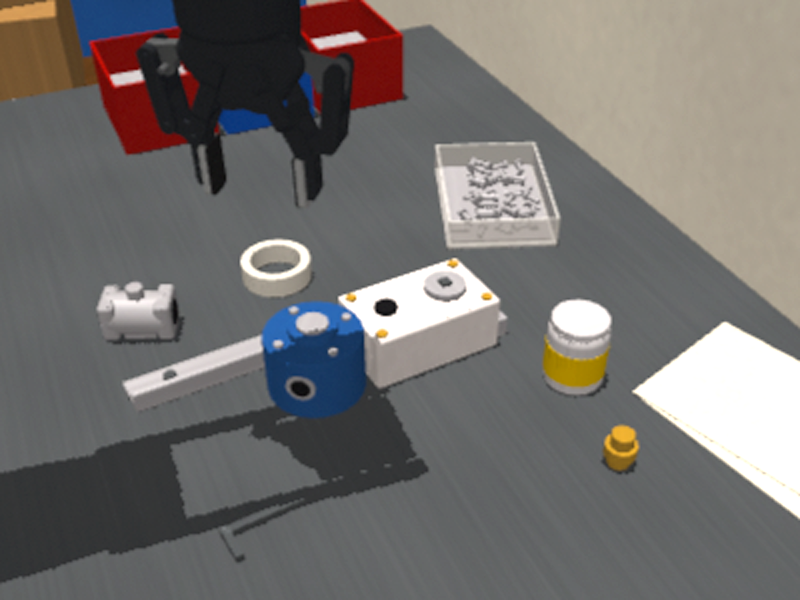

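View pics/sc15.png

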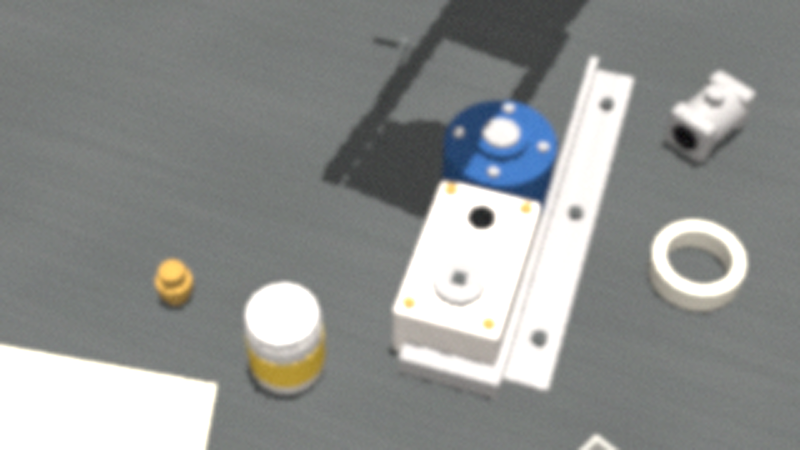

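The row looks tight in all three views and the bystanders are unmoved. For one last check I'll look straight down on the joint between housing and gearbox, staying high.

Request:
{"api": "play_rows", "payload": {
  "commands": [
    [[0, 0, 0], [0.01, -0.015, 0], 0.06],
    [[0, 0, 0], [0.02, -0.03, 0], 0.06],
    [[0, 0, 0], [0.031, -0.046, 0], 0.06],
    [[0, 0, 0], [0.031, -0.046, 0], 0.06],
    [[0, 0, 0], [0.031, -0.046, 0], 0.06]
  ]
}}

```text
time_s: 18.28
tool_pos: [540.1, 81.1, 234.3]
orientation: [[0.765, -0.644, -0.005], [-0.644, -0.765, 0.0], [-0.004, 0.003, -1.0]]
force: [-0.4, 0.3, -0.4]
grip_width: 60.2
```

```bash
python3 - <<'E'
from h import *
p=look("wrist","w16",None,1.3); s=ss(); print("cam",st(p['eye']))
c=proj(p,[*world(-10,-45),30]).astype(int); print(c)
im=cv2.imread("pics/w16_raw.png"); x,y=c; k=im[max(0,y-75):y+75,x-100:x+100]
cv2.imwrite("pics/w16z.png",np.clip(cv2.resize(k,(800,k.shape[0]*4),interpolation=cv2.INTER_CUBIC)*1.5,0,255).astype('uint8'))
E
```

```text
18.33 stopTCP [-59.3 -90.8] z 234.6 F [ 0.2  0.1 -0.8] yaw -40.09
cam [-10.4 -44. ]
[325 148]
```

View pics/w16z.png

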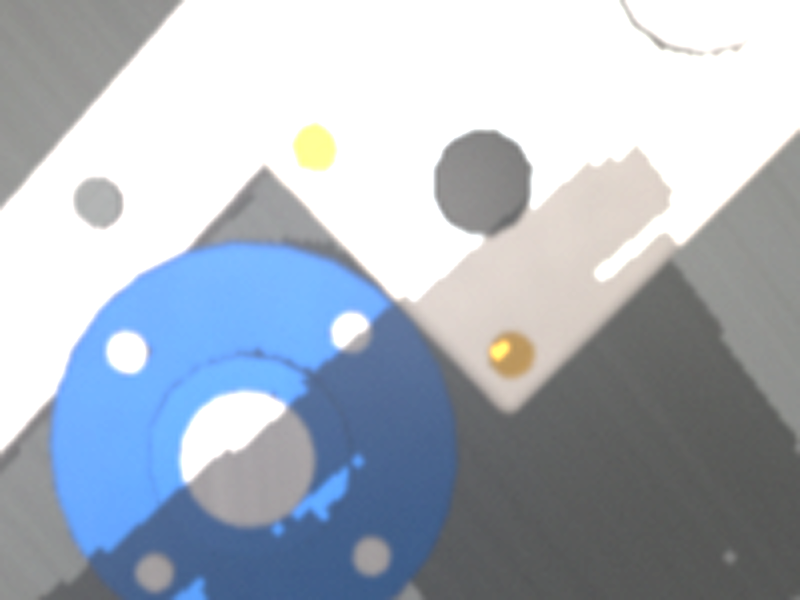

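View pics/w16.png

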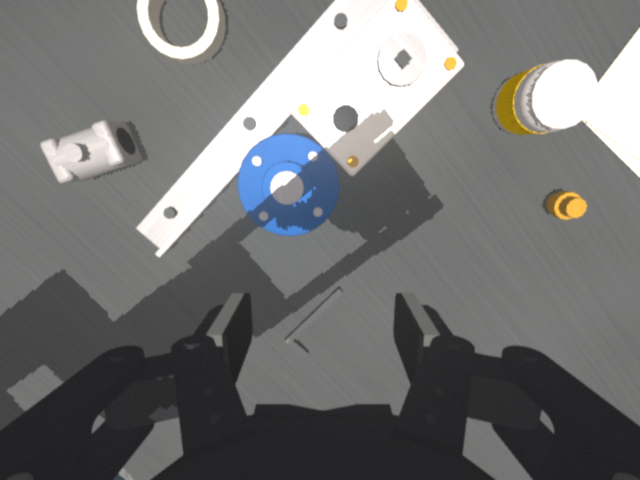

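The close-up looks straight down on the joint and shows the housing's rim touching the gearbox's end with no gap, at about (405,305) in the zoom. It also meets the rail, the gearbox is in the corner and nothing else has moved, so I'm handing in.

```bash
python3 -c "
from bench import *
print(sign_off())"
```

```text
the job is handed in; nothing more can be done
None
```

The gearbox is home in the corner of the stop and the housing stands tight against it and the rail. I handed the job in at about 18.3 s with the arm high and clear of everything.

- **Gearbox:** I pushed it square onto the rail, then along it into the end block. It stopped dead at about 19 N on the rail and 18 N on the block. The pictures put its free end at x ≈ -10 mm and its sides at y ≈ -0.5 and -80 mm, which is home. The far end read x ≈ 117 mm instead of 120 mm. I put that down to the rounded edge and calibration, because the push had stopped against the block.
- **Housing:** I pushed it between the two open fingers, bending the path past the hex key and the gearbox corner. A last diagonal push seated it between the rail and the gearbox. It took 22 N towards the gearbox and 28 N towards the rail with almost no movement. The final measurement was (-56.0, -44.8) mm against a target of (-55, -45). The 1 mm difference is within the calibration, and the view from straight above showed no gap.
- **Mid-job correction:** The housing first read about 2 mm short of the rail, so I pressed it on until it stopped.
- **Other things:** In the last pictures the hex key, tin, tape, valve and fitting looked unmoved. I judged this by eye and did not measure them again.

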